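# Square up an optical rail

### The job

The left-hand rail on the optical breadboard is loose on its pivot and leans in: pick up the blue square by its diagonal brace, set it flat on the breadboard between the rails and press its outside corner firmly, without ramming it, into the corner of the rails until one leg lies flush along the fixed rail and the other has swung the loose rail out to exactly 90 degrees and lies flush along it. Do not let go: finish with the gripper still holding the square pressed against both rails, ready for the screws to be tightened. Leave the bottle, the hex key and the tissue pack alone.

Things in the scene. Friction and masses are not known exactly. Their poses are not given: they have to be found in the camera images.
- square: Blue L-shaped square lying flat: 2 legs 140 long, 16 wide, 20 high, joined by a diagonal brace 12 thick, 20 high (the grip). Origin: under the middle of the brace; z up. Outside faces: planes x=+65 and y=+65 mm; legs reach -75. Brace runs along (1,-1), its sides face (1,1), the corner; 64 mm clear there. 0.26-0.43 kg. Corner chamfered 10 mm. Seated: x, y parallel to the breadboard's.
- square_corner (a point): Point where the two outside faces of the square would meet if the corner were not chamfered, on its underside: (65, 65, 0) mm in the square's frame.
- breadboard: Grey plate with a 25 mm grid of holes, 260 x 260 x 13 mm, fixed to the worktop. Origin: centre of its underside; top at z = 13 mm. At yaw 0, x points away from the robot and y left. The fixed rail stands on its far (+x) edge, the swinging rail on its left (+y) edge; the square goes between them, its underside on the plate's top.
- rail_corner (a point): The corner the square goes into, on the breadboard's top: where the inner face of the fixed rail (plane x = +85 mm in the breadboard's frame) meets that of the swinging rail once square (plane y = +85 mm). Axes as the breadboard's.
- fixed_rail: Black slotted rail bolted along the far edge of the breadboard, 238 long, 30 wide, 25 mm high; cannot move. Inner face looks along the breadboard's -x. On its right-hand end stands a lens in a ring, 97 mm tall above the breadboard. Origin: underside, left end, on the centre line.
- swing_rail: Black slotted rail, 190 long, 30 wide, 25 mm high, at the left edge of the breadboard. Turns stiffly on a screw 30 mm from the corner, 15 mm behind its inner face, which looks along its -y; 2 N at the end of the square's leg moves it; it stays where left. Clamp block on its near end, 37 mm tall above the breadboard. Origin: at the pivot, on the breadboard's top; the rail runs along its -x.
- rail_pivot (a joint): Angle of the swinging rail, rad: 0 = exactly square to the fixed rail; positive = near end leaning in over the working space (starts 0.05 to 0.13); negative = pushed out past square. Range -0.06 to 0.16.
- swing_rail_end (a point): Near end of the swinging rail's inner face, 166 mm from the pivot along the rail.
- lens_tissue: Flat pack of lens tissue, 75 x 100 x 9 mm, on the worktop; bystander, leave alone.
- brown_bottle: Small brown bottle with a black cap, 26 mm across, 62 mm tall, on the worktop; bystander, leave alone.
- hex_key: Steel L-shaped hex key, arms 95 and 32 mm long, 5 mm thick, lying on the worktop; bystander, leave alone.
Things that resemble listed ones, but are neither listed nor needed, are in the scene too. Of the things that look like the square, the larger one is meant.

How it is judged:
By the outcome, as a careful person would: the job done as asked, in the order asked, and still so for the second after the job is handed in, while the arm keeps its last pose, push and grip.
It also fails if it takes over 48 s, if anything falls off the work surface, if the arm or the gripper's body presses on something with over 40 N, if the wrist force passes 120 N, or if a joint passes its speed limit or range.

### The arm

A 6-joint arm with a two-finger parallel gripper is mounted at the origin on a cart in front of the work surface, level with it; the furniture and walls round the work are solid. World frame = base frame: x ahead of the robot, y to its left, z up, the work surface at z = 0. Lengths are in m, angles in rad, forces in N, time in s.
With the tool pointing down it reaches from about 0.35 to 0.775 m from the base axis. Payload 5.5 kg.
Tool frame: the origin (TCP) lies midway between the tips of the shut fingers; the grasp point (between the pads) lies 19 mm behind it; z points along the fingers, y is the line along which they close (so a half turn about z gives the same grasp; the last joint's range is limited). The gripper opens to 85 mm and grips with 20 to 120 N. Pads are 22 mm wide; open, the fingers measure 114 mm over their backs; the gripper's body (76 mm by 85 mm) begins 54 mm behind the grasp point. The pads swing forward as they close: fully open they stand 13 mm farther back than shut.
Start: joints at [1.109, 0.313, 0.046, 1.304, 0, 1.431], TCP at [0.182, 0.546, 0.231] pointing down, gripper open.
Joint ranges: [-2.76, 2.76], [-0.86, 1.69], [-1.03, 1.26], [-2.2, 2.34], [-1.47, 1.5], [-3.14, 3.14]. Speed limits (rad/s): [2.57, 2.57, 3.14, 3.14, 3.14, 3.14].

### API

Orientations are given as a unit quaternion [w, x, y, z].
In Python, from workcell import env gives the robot as it stands. The module is installed in compiled form; this text tells all that it offers.
- The arm moves only by the tool carry_out, never from a script. Its argument "series" is a list of rows, each an object with "delta_rot": the turn, a rotation vector about the world's x, y, z normalised to -1 to 1, where 1 is 0.1 rad, a list of three; "travel": the shift along the world's x, y, z normalised to -1 to 1, where 1 is 0.025 m, a list of three; "fingers": the closure, from -1 (fully open) to 1 (shut). In form: [{"delta_rot": [ax, ay, az], "travel": [tx, ty, tz], "fingers": fingers}, ...]. A call has 1 to 5 rows; each row shifts and turns the commanded pose from where the row before left it; what a row does not reach is not made up. A row lasts 1/8 s, in which the tool goes at most 62.5 mm and 10.7 degrees, less where a joint would pass 70% of its speed; a pose out of reach is approached as far as the arm can. A call with a number of a shift or a turn outside -1 to 1 is refused whole. A call with a gripper value outside its range is refused whole. The fingers move at their own pace and stop on an object; "squeeze" is the grip in N (left out, the last holds). Time passes only in rows, so rows that do not move let the fingers close. It gives the time, the measured TCP pose, the force, the opening and the grip force at its end, in the units of the state.
- env.get_state(): the state, without advancing time (a new reading comes with each control period).
- env.read_camera(name): name is "side" or "top"; returns a dict with "color" (420x560x3 uint8, red, green, blue), "fx", "fy", "cx", "cy" (pixels), "world_from_camera" (4x4, takes a point from camera to world coordinates). Camera axes: x right, y up, looking along -z (the intrinsics and any distortion apply to the point x, -y, -z); pixel columns grow to the right and rows downward; lengths in m; the calibration is good to about 2 mm. A picture is of the moment at which its call begins. There is no depth.
- env.hand_in(): hands the job in; it is judged then, once.
The state is a dict: "clock": time; "joint_pos": joint angles; "qvel": joint speeds; "tau": joint torques, N m; "tcp_pos": TCP position; "orientation": TCP orientation; "wrist_force": force on the tool from outside, world axes, zero at the start; "ft_torque": the same for the moment, N m; "finger_gap": finger opening in m; "grip_force": force on a finger pad.
Only numpy, scipy, OpenCV 4.12 (cv2) and the standard library are available. Lean on these libraries where they do the work, as an engineer would, in place of code of your own. Each camera call takes 0.05 s, during which the arm holds its last target. There are 200 camera calls.

## Working session

There is one attempt and no reset: what is moved stays moved. The work goes in short steps, Python scripts to look and compute and a tool call to move; the robot and the scene stay as the last step left them, time stands still between calls to the robot, and variables do not carry over. Pictures are saved under pics/ and viewed, at most 10 in all, crops included, and the job is handed in when it is done.

Besides the shell and the picture viewer there is one more tool, called after ">>>" as name([rows], argument=value, ...), one row to a line, values as JSON. carry_out: Moves the arm, as the interface text tells. Its arguments: {"type":"object","properties":{"series":{"type":"array","items":{"type":"object","properties":{"delta_rot":{"type":"array","items":{"type":"number"}},"travel":{"type":"array","items":{"type":"number"}},"fingers":{"type":"number"}}}},"squeeze":{"type":"number"}},"required":["series"]}

```bash
mkdir -p pics
python3 - <<'E'
from workcell import env
import cv2,numpy as np
s=env.get_state(); print({k:np.round(v,3).tolist() for k,v in s.items()})
for n in("top","side"):
    c=env.read_camera(n); cv2.imwrite(f"pics/{n}0.png",c["color"][:,:,::-1]); print(n,[k for k in c],c["fx"],c["fy"],c["cx"],c["cy"],np.round(c["world_from_camera"],4).tolist())
E
```

```text
{'clock': 0.0, 'joint_pos': [1.109, 0.314, 0.045, 1.304, -0.0, 1.431], 'qvel': [-0.0, -0.001, 0.001, 0.001, 0.0, -0.001], 'tau': [-0.001, -48.062, 29.853, 0.019, -0.0, -0.0], 'tcp_pos': [0.182, 0.545, 0.23], 'orientation': [-0.0, 0.16, 0.987, -0.001], 'wrist_force': [-0.194, 0.118, -0.363], 'ft_torque': [0.005, -0.044, 0.015], 'grip_force': 0.0, 'finger_gap': 0.085}
top ['color', 'fx', 'fy', 'cx', 'cy', 'world_from_camera'] 456.5925079835522 456.5925079835522 277.0847276648772 213.9535745655597 [[-0.0093, 0.9882, -0.1532, 0.3233], [-0.9998, -0.0064, 0.0193, -0.0391], [0.0181, 0.1533, 0.988, 1.4858], [0.0, 0.0, 0.0, 1.0]]
side ['color', 'fx', 'fy', 'cx', 'cy', 'world_from_camera'] 466.0399485589252 466.0399485589252 285.1507038399128 208.51205354205396 [[0.5044, -0.7598, 0.4102, 1.0718], [0.8634, 0.4496, -0.2288, -0.3506], [-0.0106, 0.4696, 0.8828, 1.1718], [0.0, 0.0, 0.0, 1.0]]
```

View pics/top0.png

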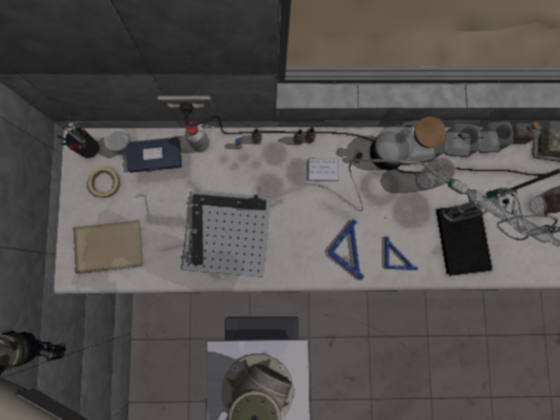

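View pics/side0.png

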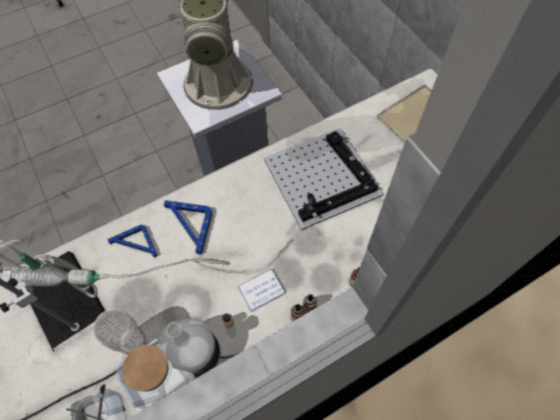

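The top view shows the large blue square at about (345,250), its corner pointing left at (330,252). The breadboard is around (227,235), with the fixed rail on its far edge (row ~200) and the swing rail on its left (col ~195). The side view shows the large square at (195,222) and the board at (322,178). Next I'll measure both.

```bash
cat > h.py <<'E'
import cv2,numpy as np
from workcell import env
def cast(c,px,z):
    px=np.atleast_2d(np.asarray(px,float)); T=c["world_from_camera"]
    d=np.c_[(px[:,0]-c["cx"])/c["fx"],-(px[:,1]-c["cy"])/c["fy"],-np.ones(len(px))]@T[:3,:3].T
    o=T[:3,3]; return (o+d*((z-o[2])/d[:,2])[:,None])[:,:2]
def blue(c):
    hsv=cv2.cvtColor(c["color"],cv2.COLOR_RGB2HSV)
    return cv2.inRange(hsv,(100,110,40),(130,255,255))
def rect(c,z,x0,x1,y0,y1,s=2000):
    """ortho view of plane z: rows = x decreasing, cols = y decreasing; s px/m"""
    T=np.linalg.inv(c["world_from_camera"]); n,m=int((x1-x0)*s),int((y1-y0)*s)
    X,Y=np.meshgrid(x1-(np.arange(n)+.5)/s,y1-(np.arange(m)+.5)/s,indexing="ij")
    p=np.stack([X,Y,0*X+z,0*X+1],-1)@T.T
    u=c["fx"]*p[...,0]/-p[...,2]+c["cx"]; v=c["fy"]*-p[...,1]/-p[...,2]+c["cy"]
    return cv2.remap(c["color"],u.astype(np.float32),v.astype(np.float32),cv2.INTER_CUBIC)[:,:,::-1]
E
python3 - <<'E'
from h import *
for n,win in(("top",(320,380,210,290)),("side",(155,225,190,260))):
    c=env.read_camera(n); m=blue(c); k=np.zeros_like(m); k[win[2]:win[3],win[0]:win[1]]=m[win[2]:win[3],win[0]:win[1]]
    cs=cv2.findContours(k,cv2.RETR_EXTERNAL,cv2.CHAIN_APPROX_NONE)[0]; q=max(cs,key=cv2.contourArea)
    for z in(0.02,0.0):
        w=(cast(c,q[:,0],z)*1e3).astype(np.float32); 
        a,t=cv2.minEnclosingTriangle(w[:,None]); print(n,z,np.round(t[:,0]).tolist(),[round(float(np.linalg.norm(t[i,0]-t[i-1,0]))) for i in range(3)])
    print(np.round(cast(c,{"top":[(185,193),(268,195),(264,275),(182,272)],"side":[(265,158),(302,228)]}[n],0.013),3).tolist())
    a=rect(c,0.02,.28,.48,-.30,-.10,1900); b=rect(c,.038 if n=="top" else .013,.25,.56,-.05,.26,1240)
    cv2.imwrite(f"pics/{n}1.png",np.hstack([a[:380],b[:380]])*1)
E
```

```text
top 0.02 [[570.0, -316.0], [333.0, -338.0], [410.0, -245.0]] [175, 237, 121]
top 0.0 [[573.0, -320.0], [334.0, -342.0], [412.0, -248.0]] [177, 240, 123]
[[0.623, 0.233], [0.615, -0.039], [0.354, -0.024], [0.366, 0.237]]Traceback (most recent call last):
  File "<stdin>", line 10, in <module>
    return _nx.concatenate(arrs, 1, dtype=dtype, casting=casting)
           ~~~~~~~~~~~~~~~^^^^^^^^^^^^^^^^^^^^^^^^^^^^^^^^^^^^^^^
ValueError: all the input array dimensions except for the concatenation axis must match exactly, but along dimension 0, the array at index 0 has size 379 and the array at index 1 has size 380
```

Run:
```python
from h import *
for n,win in(("top",(320,380,210,290)),("side",(155,225,190,260))):
    c=env.read_camera(n); np.save(f"{n}.npy",c,allow_pickle=True); m=blue(c); k=np.zeros_like(m); k[win[2]:win[3],win[0]:win[1]]=m[win[2]:win[3],win[0]:win[1]]
    q=cv2.findNonZero(cv2.morphologyEx(k,cv2.MORPH_CLOSE,np.ones((3,3))))
    h=cv2.convexHull(q)[:,0]; w=cast(c,h,.02)*1e3; print(n,len(q),np.c_[h,w.round()].astype(int).tolist())
    a=cv2.resize(rect(c,0.02,.34,.56,-.38,-.16,1800),(395,395)); b=cv2.resize(rect(c,.038 if n=="top" else .013,.34,.65,-.06,.25,1300),(400,395))
    im=np.hstack([a,b]).astype(float)*1.8; cv2.imwrite(f"pics/{n}1.png",im.clip(0,255).astype(np.uint8))
```

```text
top 447 [[362, 277, 345, -337], [361, 278, 342, -334], [360, 278, 342, -330], [358, 277, 345, -324], [333, 257, 410, -246], [329, 253, 422, -233], [329, 251, 429, -234], [331, 247, 442, -240], [349, 224, 516, -301], [352, 221, 526, -311], [354, 221, 526, -318], [355, 222, 522, -321], [362, 276, 348, -337]]
side 642 [[211, 214, 446, -239], [206, 233, 492, -276], [202, 248, 527, -305], [201, 251, 533, -311], [200, 252, 534, -314], [155, 255, 481, -422], [155, 251, 470, -417], [165, 201, 342, -333], [168, 201, 347, -325], [176, 202, 361, -307], [205, 206, 415, -242], [208, 207, 422, -236], [211, 210, 435, -233]]
```

View pics/top1.png

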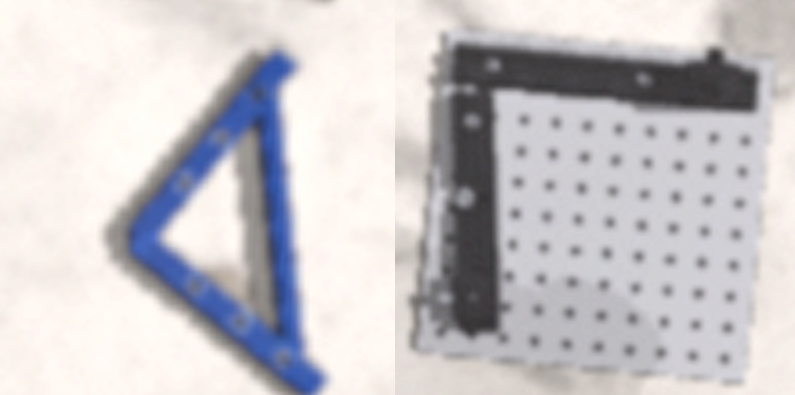

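View pics/side1.png

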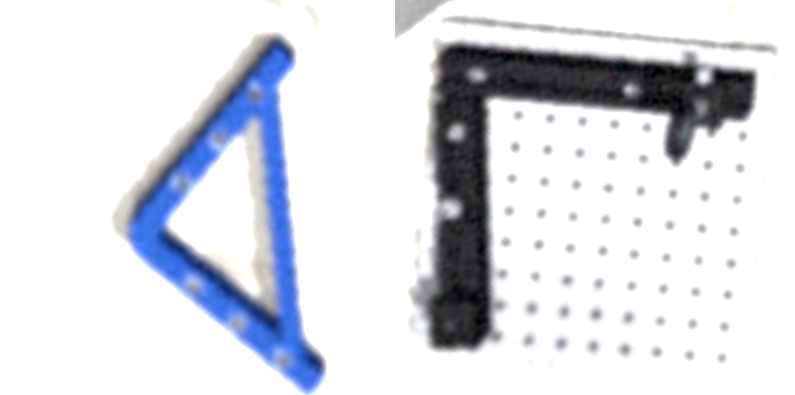

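The rectified crops show the square's corner pointing left, towards +y. The breadboard is yawed a few degrees clockwise and its hole grid is clear. Next come the line fits.

```bash
cat > m.py <<'E'
from h import *
S=3000
def lab(win,ij): return np.c_[win[1]-(ij[:,1]+.5)/S, win[3]-(ij[:,0]+.5)/S]*1e3   # ij = (col,row)->xy mm
def square(c,win=(.32,.58,-.40,-.18),z=.02):
    r=np.ascontiguousarray(rect(c,z,*win,S)); hsv=cv2.cvtColor(r,cv2.COLOR_BGR2HSV)
    m=cv2.morphologyEx(cv2.inRange(hsv,(100,110,40),(130,255,255)),cv2.MORPH_CLOSE,np.ones((9,9)))
    q=max(cv2.findContours(m,cv2.RETR_EXTERNAL,cv2.CHAIN_APPROX_NONE)[0],key=cv2.contourArea)
    w=lab(win,q[:,0].astype(float)).astype(np.float32)
    h=cv2.approxPolyDP(cv2.convexHull(w[:,None]),4,True)[:,0]
    e=sorted([(np.linalg.norm(h[i]-h[i-1]),i) for i in range(len(h))])[::-1][:3]
    L=[]
    for l,i in e:
        a,d=h[i-1],(h[i]-h[i-1])/l; t=(w-a)@d; n=(w-a)@np.array([-d[1],d[0]])
        s=w[(t>.12*l)&(t<.88*l)&(abs(n)<3)]; v=cv2.fitLine(s,cv2.DIST_HUBER,0,.01,.01).ravel(); L.append((l,v))
        print(" edge len %.0f dir %.1f n %d"%(l,np.degrees(np.arctan2(v[1],v[0])),len(s)))
    a,b=sorted(L,key=lambda x:-x[0])[1][1],sorted(L,key=lambda x:-x[0])[2][1]
    s=np.linalg.solve(np.c_[a[:2],-b[:2]],b[2:]-a[2:]); k=a[2:]+s[0]*a[:2]
    ends=h.mean(0)-k; print(" corner",k.round(1),"corner dir from brace deg",np.degrees(np.arctan2(*(-ends)[::-1])).round(1))
    ua=a[:2]*np.sign(a[:2]@ends); ub=b[:2]*np.sign(b[:2]@ends); bis=ua+ub; bis/=np.linalg.norm(bis)
    print(" angle between",np.degrees(np.arccos(ua@ub)).round(1)," origin",(k+bis*65*2**.5).round(1)," yaw",(np.degrees(np.arctan2(-bis[1],-bis[0]))-45).round(2))
def holes(c,win=(.34,.64,-.05,.25),z=.013):
    r=np.ascontiguousarray(rect(c,z,*win,S)); g=cv2.cvtColor(r,cv2.COLOR_BGR2GRAY)
    g=cv2.GaussianBlur(g,(0,0),4); bg=cv2.medianBlur(g,61); m=((bg.astype(int)-g>8)&(bg>70)).astype(np.uint8)
    n,_,st,ce=cv2.connectedComponentsWithStats(m)
    ok=(st[:,4]>60)&(st[:,4]<1000)&(st[:,2]<35)&(st[:,3]<35); P=lab(win,ce[ok])
    D=P[:,None]-P[None]; d=np.linalg.norm(D,axis=2); v=D[(abs(d-25)<2.5)]
    th=np.angle(np.exp(4j*np.arctan2(v[:,1],v[:,0])).mean())/4
    for _ in range(3):
        R=np.array([[np.cos(th),-np.sin(th)],[np.sin(th),np.cos(th)]]); Q=P@R
        ph=np.angle(np.exp(2j*np.pi*Q/25).mean(0))*25/2/np.pi
        I=np.round((Q-ph)/25); E=Q-ph-25*I; ok=np.hypot(*E.T)<5; P=P[ok]; Q=Q[ok]; I=I[ok]
        z=(P-P.mean(0))@[1,1j]; y=(I-I.mean(0))@[1,1j]; s=(z*y.conj()).sum()/(abs(y)**2).sum(); th=np.angle(s)
    R=np.array([[np.cos(th),-np.sin(th)],[np.sin(th),np.cos(th)]])
    Q=P@R; print(" holes",len(P),"pitch %.2f yaw %.2f"%(abs(s),np.degrees(th)),"grid phase in yawed frame",(np.angle(np.exp(2j*np.pi*Q/25).mean(0))*25/2/np.pi).round(1),"range",Q.min(0).round(),Q.max(0).round())
    return th
def railedges(c,th,zf,zs,cen):
    """inner faces: offsets in board frame about cen(mm, world)"""
    R=np.array([[np.cos(th),-np.sin(th)],[np.sin(th),np.cos(th)]])
    for nm,z in(("fixed",zf),("swing",zs)):
        ts=np.arange(-90,60,3) if nm=="swing" else np.arange(-60,60,3); out=[]
        for t in ts:
            n=np.arange(55,115,.5)
            P=np.c_[n,0*n+t] if nm=="fixed" else np.c_[0*n+t,n]
            W=P@R.T+cen; T=np.linalg.inv(c["world_from_camera"]); p=np.c_[W/1e3,0*n+z,0*n+1]@T.T
            u=(c["fx"]*p[:,0]/-p[:,2]+c["cx"]).astype(np.float32); v=(c["fy"]*p[:,1]/p[:,2]+c["cy"]).astype(np.float32)
            g=cv2.remap(cv2.cvtColor(c["color"],cv2.COLOR_RGB2GRAY),u[None],v[None],cv2.INTER_LINEAR)[0].astype(float)
            lo,hi=g.min(),np.percentile(g,90); i=np.where((g[:-1]>=(lo+hi)/2)&(g[1:]<(lo+hi)/2))[0]
            if len(i) : out.append((t,n[i[-1] if 0 else i[np.argmin(abs(n[i]-82))]]))
        o=np.array(out,np.float32); vx,vy,x0,y0=cv2.fitLine(o,cv2.DIST_HUBER,0,.01,.01).ravel()
        print(" ",nm,"slope %.4f rad, offset at t=0 %.1f, at t=55 %.1f"%(vy/vx,y0-x0*vy/vx,y0+(55-x0)*vy/vx),"resid",np.median(abs(o[:,1]-y0-(o[:,0]-x0)*vy/vx)).round(2))
E
python3 - <<'E'
from m import *
for n in("top","side"):
    c=np.load(f"{n}.npy",allow_pickle=True).item(); print(n); square(c); th=holes(c)
    railedges(c,th,*((.013,.013) if n=="top" else (.038,.013)),np.array([491,102]))
E
```

```text
topTraceback (most recent call last):
  File "<stdin>", line 3, in <module>
  File "m.py", line 14, in square
    s=w[(t>.12*l)&(t<.88*l)&(abs(n)<3)]; v=cv2.fitLine(s,cv2.DIST_HUBER,0,.01,.01).ravel(); L.append((l,v))
                                           ~~~~~~~~~~~^^^^^^^^^^^^^^^^^^^^^^^^^^^^
cv2.error: OpenCV(4.12.0) /io/opencv/modules/imgproc/src/linefit.cpp:50: error: (-215:Assertion failed) count > 0 in function 'fitLine2D_wods'
```

```bash
sed -i 's/\[::-1\]\[:3\]/[::-1][1:3]/; s/a,b=sorted.*/a,b=L[0][1],L[1][1]/' m.py
python3 - <<'E'
from m import *
for n in("top","side"):
    c=np.load(f"{n}.npy",allow_pickle=True).item(); print(n); square(c); th=holes(c)
    railedges(c,th,*((.013,.013) if n=="top" else (.038,.013)),np.array([491,102]))
E
```

```text
topTraceback (most recent call last):
  File "<stdin>", line 3, in <module>
  File "m.py", line 14, in square
    s=w[(t>.12*l)&(t<.88*l)&(abs(n)<3)]; v=cv2.fitLine(s,cv2.DIST_HUBER,0,.01,.01).ravel(); L.append((l,v))
                                           ~~~~~~~~~~~^^^^^^^^^^^^^^^^^^^^^^^^^^^^
cv2.error: OpenCV(4.12.0) /io/opencv/modules/imgproc/src/linefit.cpp:50: error: (-215:Assertion failed) count > 0 in function 'fitLine2D_wods'
```

Run:
```python
from m import *
for n in("top","side"):
    c=np.load(f"{n}.npy",allow_pickle=True).item(); win=(.32,.58,-.40,-.18)
    r=np.ascontiguousarray(rect(c,.02,*win,S)); hsv=cv2.cvtColor(r,cv2.COLOR_BGR2HSV)
    m=cv2.morphologyEx(cv2.inRange(hsv,(100,110,40),(130,255,255)),cv2.MORPH_CLOSE,np.ones((9,9)))
    q=cv2.findContours(m,cv2.RETR_EXTERNAL,cv2.CHAIN_APPROX_NONE)[0]; print([int(cv2.contourArea(a)) for a in q if len(a)>50])
    q=max(q,key=cv2.contourArea); w=lab(win,q[:,0].astype(float)).astype(np.float32)
    print(cv2.approxPolyDP(cv2.convexHull(w[:,None]),4,True)[:,0].round().tolist())
```

```text
[10588, 27825]
[[529.0, -314.0], [490.0, -280.0], [394.0, -266.0], [340.0, -332.0], [348.0, -338.0], [524.0, -322.0]]
[83918]
[[536.0, -314.0], [446.0, -238.0], [429.0, -232.0], [419.0, -236.0], [342.0, -332.0], [353.0, -339.0], [529.0, -322.0]]
```

```bash
cat > sq.py <<'E'
from m import *
def edges(c,z,win=(.32,.58,-.40,-.18)):
    r=np.ascontiguousarray(rect(c,z,*win,S)); hsv=cv2.cvtColor(r,cv2.COLOR_BGR2HSV)
    m=cv2.morphologyEx(cv2.inRange(hsv,(95,90,25),(135,255,255)),cv2.MORPH_CLOSE,np.ones((25,25)))
    q=max(cv2.findContours(m,cv2.RETR_EXTERNAL,cv2.CHAIN_APPROX_NONE)[0],key=cv2.contourArea)
    w=lab(win,q[:,0].astype(float)).astype(np.float32); h=cv2.approxPolyDP(cv2.convexHull(w[:,None]),4,True)[:,0]
    L=[]
    for i in range(len(h)):
        a,l=h[i-1],np.linalg.norm(h[i]-h[i-1]); d=(h[i]-a)/l; t=(w-a)@d; n=(w-a)@np.array([-d[1],d[0]]); s=w[(t>.1*l)&(t<.9*l)&(abs(n)<3)]
        if l>80 and len(s)>l: L.append(cv2.fitLine(s,cv2.DIST_HUBER,0,.01,.01).ravel())
    print("z",z,[(round(float(np.degrees(np.arctan2(v[1],v[0]))),1),v[2:].round().tolist()) for v in L]); return L
def pose(a,b):  # a: leg with -x end, b: other
    s=np.linalg.solve(np.c_[a[:2],-b[:2]],b[2:]-a[2:]); k=a[2:]+s[0]*a[:2]; C=np.array([435,-290.])
    ua=a[:2]*np.sign(a[:2]@(C-k)); ub=b[:2]*np.sign(b[:2]@(C-k)); bis=(ua+ub)/np.linalg.norm(ua+ub)
    print("corner",k.round(1),"angle",np.degrees(np.arccos(ua@ub)).round(1),"origin",(k+bis*65*2**.5).round(1),"corner dir deg",np.degrees(np.arctan2(-bis[1],-bis[0])).round(2))
if __name__=="__main__":
    for n,zl,zu in(("top",0,0),("top",.02,.02),("side",.02,0)):
        c=np.load(f"{n}.npy",allow_pickle=True).item()
        pick=lambda L,up: [v for v in L if (v[2]>435)==up][0]
        pose(pick(edges(c,zl),False),pick(edges(c,zu),True))
    for n in("top","side"):
        c=np.load(f"{n}.npy",allow_pickle=True).item(); print(n); th=holes(c)
        railedges(c,th,*((.013,.013) if n=="top" else (.038,.013)),np.array([491,102]))
E
python3 sq.py
```

```text
z 0 [(-39.1, [489.0, -280.0]), (50.4, [375.0, -290.0])]
z 0 [(-39.1, [489.0, -280.0]), (50.4, [375.0, -290.0])]
corner [ 426.4 -228.6] angle 90.5 origin [ 435.4 -320.1] corner dir deg 95.63
z 0.02 [(-39.2, [487.0, -276.0]), (50.3, [383.0, -277.0])]
z 0.02 [(-39.2, [487.0, -276.0]), (50.3, [383.0, -277.0])]
corner [ 425.  -226.1] angle 90.6 origin [ 434.  -317.6] corner dir deg 95.57
z 0.02 [(-39.4, [492.0, -276.0]), (50.6, [382.0, -282.0])]
z 0 [(-39.3, [486.0, -278.0]), (50.5, [365.0, -286.0])]
corner [ 425.7 -228.4] angle 90.1 origin [ 434.7 -319.9] corner dir deg 95.62
top
 holes 16 pitch 25.05 yaw -5.41 grid phase in yawed frame [-7.3  5. ] range [366.  30.] [542. 257.]
  fixed slope 0.0272 rad, offset at t=0 84.6, at t=55 86.1 resid 0.61
  swing slope 0.1192 rad, offset at t=0 73.2, at t=55 79.7 resid 0.33
side
 holes 3 pitch 24.60 yaw -4.63 grid phase in yawed frame [-3.9 -2.9] range [423.  50.] [597. 298.]
  fixed slope 0.0140 rad, offset at t=0 86.9, at t=55 87.6 resid 0.21
  swing slope 0.0982 rad, offset at t=0 75.4, at t=55 80.8 resid 0.22
```

```bash
python3 - <<'E'
s=open('m.py').read()
a=s.index("    g=cv2.GaussianBlur"); b=s.index("    n,_,st,ce")
s=s[:a]+"""    g=cv2.GaussianBlur(g,(0,0),5); b=cv2.morphologyEx(g,cv2.MORPH_BLACKHAT,cv2.getStructuringElement(cv2.MORPH_ELLIPSE,(41,41)))
    bright=cv2.erode(cv2.morphologyEx(g,cv2.MORPH_CLOSE,np.ones((41,41))),np.ones((15,15)))
    m=((b>np.percentile(b[bright>85],75)+3)&(bright>85)).astype(np.uint8)
"""+s[b:]
s=s.replace("st[:,4]<1000","st[:,4]<1600").replace("st[:,2]<35)&(st[:,3]<35","st[:,2]<50)&(st[:,3]<50")
open('m.py','w').write(s)
E
python3 - <<'E'
from m import *
for n in("top","side"):
    c=np.load(f"{n}.npy",allow_pickle=True).item(); print(n); holes(c); th=np.radians(-4.8)
    railedges(c,th,*((.013,.013) if n=="top" else (.038,.013)),np.array([491,102]))
    g=cv2.cvtColor(np.ascontiguousarray(rect(c,.013,.34,.64,-.05,.25,S)),cv2.COLOR_BGR2GRAY); print(np.percentile(g,[5,25,50,75,95]))
E
```

```text
top
 holes 65 pitch 25.00 yaw -5.33 grid phase in yawed frame [-7.2  4.4] range [365.  29.] [543. 254.]
  fixed slope 0.0384 rad, offset at t=0 84.6, at t=55 86.7 resid 0.56
  swing slope 0.1101 rad, offset at t=0 73.1, at t=55 79.2 resid 0.34
[ 35.  88. 110. 116. 134.]
side
 holes 66 pitch 24.98 yaw -5.30 grid phase in yawed frame [-7.6  5.6] range [367.  30.] [615. 305.]
  fixed slope 0.0125 rad, offset at t=0 86.9, at t=55 87.6 resid 0.17
  swing slope 0.0997 rad, offset at t=0 75.4, at t=55 80.9 resid 0.2
[ 19. 106. 152. 165. 195.]
```

>>> carry_out([
  {"travel": [0.6, -1, 0], "delta_rot": [0, 0, 0.12], "fingers": 0},
  {"travel": [0.6, -1, 0], "delta_rot": [0, 0, 0.12], "fingers": 0},
  {"travel": [0.6, -1, 0], "delta_rot": [0, 0, 0.12], "fingers": 0},
  {"travel": [0.6, -1, 0], "delta_rot": [0, 0, 0.12], "fingers": 0},
  {"travel": [0.6, -1, 0], "delta_rot": [0, 0, 0.12], "fingers": 0},
])

```text
clock: 0.88
tcp_pos: [0.2572, 0.4196, 0.2313]
orientation: [0.0, 0.13, 0.991, 0.0]
wrist_force: [-0.0, 0.3, -0.8]
finger_gap: 0.0425
grip_force: 0.0
```

>>> carry_out([
  {"travel": [0.6, -1, 0], "delta_rot": [0, 0, 0.12], "fingers": 0},
  {"travel": [0.6, -1, 0], "delta_rot": [0, 0, 0.12], "fingers": 0},
  {"travel": [0.6, -1, 0], "delta_rot": [0, 0, 0.12], "fingers": 0},
  {"travel": [0.6, -1, 0], "delta_rot": [0, 0, 0.12], "fingers": 0},
  {"travel": [0.6, -1, 0], "delta_rot": [0, 0, 0.12], "fingers": 0},
])

```text
clock: 1.5
tcp_pos: [0.3322, 0.2946, 0.2313]
orientation: [0.0, 0.101, 0.995, 0.0]
wrist_force: [0.1, 0.0, 0.6]
finger_gap: 0.0428
grip_force: 0.0
```

>>> carry_out([
  {"travel": [0.6, -1, 0], "delta_rot": [0, 0, 0.12], "fingers": 0},
  {"travel": [0.6, -1, 0], "delta_rot": [0, 0, 0.12], "fingers": 0},
  {"travel": [0.6, -1, 0], "delta_rot": [0, 0, 0.12], "fingers": 0},
  {"travel": [0.6, -1, 0], "delta_rot": [0, 0, 0.12], "fingers": 0},
  {"travel": [0.6, -1, 0], "delta_rot": [0, 0, 0.12], "fingers": 0},
])

```text
clock: 2.12
tcp_pos: [0.4072, 0.1696, 0.2313]
orientation: [0.0, 0.071, 0.998, 0.0]
wrist_force: [0.3, 0.7, -0.0]
finger_gap: 0.0426
grip_force: 0.0
```

>>> carry_out([
  {"travel": [0.6, -1, 0], "delta_rot": [0, 0, 0.12], "fingers": 0},
  {"travel": [0.6, -1, 0], "delta_rot": [0, 0, 0.12], "fingers": 0},
  {"travel": [0.6, -1, 0], "delta_rot": [0, 0, 0.12], "fingers": 0},
  {"travel": [0, -1, 0], "delta_rot": [0, 0, 0.12], "fingers": 0},
  {"travel": [0, -1, 0], "delta_rot": [0, 0, 0.12], "fingers": 0},
])

```text
clock: 2.75
tcp_pos: [0.4519, 0.0447, 0.2312]
orientation: [-0.0, 0.041, 0.999, 0.0]
wrist_force: [-0.5, 0.8, 0.2]
finger_gap: 0.0426
grip_force: 0.0
```

>>> carry_out([
  {"travel": [0, -1, 0], "delta_rot": [0, 0, 0.12], "fingers": 0},
  {"travel": [0, -1, 0], "delta_rot": [0, 0, 0.12], "fingers": 0},
  {"travel": [0, -1, 0], "delta_rot": [0, 0, 0.12], "fingers": 0},
  {"travel": [0, -1, 0], "delta_rot": [0, 0, 0.12], "fingers": 0},
  {"travel": [0, -1, 0], "delta_rot": [0, 0, 0.12], "fingers": 0},
])

```text
clock: 3.38
tcp_pos: [0.4517, -0.0803, 0.2313]
orientation: [0.0, 0.011, 1.0, 0.0]
wrist_force: [-0.4, 1.0, -0.2]
finger_gap: 0.0424
grip_force: 0.0
```

>>> carry_out([
  {"travel": [0, -1, -0.3], "delta_rot": [0, 0, 0.12], "fingers": 0},
  {"travel": [0, -1, -0.3], "delta_rot": [0, 0, 0.12], "fingers": 0},
  {"travel": [0, -1, -0.3], "delta_rot": [0, 0, 0.12], "fingers": 0},
  {"travel": [0, -1, -0.3], "delta_rot": [0, 0, 0.12], "fingers": 0},
  {"travel": [0, -1, -0.3], "delta_rot": [0, 0, 0.12], "fingers": 0},
])

```text
clock: 4.0
tcp_pos: [0.4518, -0.2053, 0.1936]
orientation: [0.0, -0.019, 1.0, 0.0]
wrist_force: [-0.1, -0.2, 0.2]
finger_gap: 0.043
grip_force: 0.0
```

>>> carry_out([
  {"travel": [-0.1, -1, -0.3], "delta_rot": [0, 0, 0.12], "fingers": 0},
  {"travel": [-0.1, -1, -0.3], "delta_rot": [0, 0, 0.12], "fingers": 0},
  {"travel": [-0.1, -1, -0.3], "delta_rot": [0, 0, 0.12], "fingers": 0},
  {"travel": [-0.1, -1, -0.3], "delta_rot": [0, 0, 0.12], "fingers": 0},
  {"travel": [0, 0, 0], "delta_rot": [0, 0, 0.12], "fingers": 0},
])

```text
clock: 4.62
tcp_pos: [0.4414, -0.3056, 0.163]
orientation: [-0.0, -0.048, 0.999, 0.0]
wrist_force: [-0.6, 0.3, 0.1]
finger_gap: 0.0429
grip_force: 0.0
```

>>> carry_out([
  {"travel": [-0.13, -0.29, -1], "fingers": 0},
  {"travel": [-0.13, -0.29, -1], "fingers": 0},
  {"travel": [0, 0, -1], "fingers": 0},
  {"travel": [0, 0, -1], "fingers": 0},
  {"travel": [0, 0, -0.8], "fingers": 0},
])

```text
invalid input
```

Run:
```python
from h import *
o=[]
for n in("top","side"):
    c=env.read_camera(n); o.append(cv2.resize(rect(c,.02,.34,.56,-.42,-.20,1800),(395,395)))
cv2.imwrite("pics/g.png",(np.hstack(o)*1.6).clip(0,255).astype(np.uint8))
```

```text
(no output)
```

View pics/g.png

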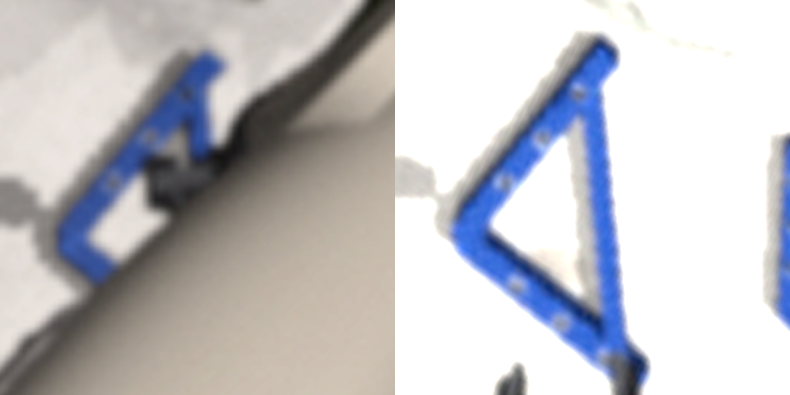

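The move was refused because every row needs `delta_rot`. The picture shows the square unmoved, with the gripper still above it. I'll descend now.

>>> carry_out([
  {"travel": [-0.13, -0.29, -1], "delta_rot": [0, 0, 0], "fingers": 0},
  {"travel": [-0.13, -0.29, -1], "delta_rot": [0, 0, 0], "fingers": 0},
  {"travel": [0, 0, -1], "delta_rot": [0, 0, 0], "fingers": 0},
  {"travel": [0, 0, -1], "delta_rot": [0, 0, 0], "fingers": 0},
  {"travel": [0, 0, -0.8], "delta_rot": [0, 0, 0], "fingers": 0},
])

```text
clock: 5.35
tcp_pos: [0.4355, -0.3178, 0.0434]
orientation: [-0.0, -0.05, 0.999, 0.0]
wrist_force: [-0.8, -0.0, 0.6]
finger_gap: 0.0427
grip_force: 0.0
```

>>> carry_out([
  {"travel": [0, 0, -0.8], "delta_rot": [0, 0, 0], "fingers": 0},
  {"travel": [0, 0, -0.5], "delta_rot": [0, 0, 0], "fingers": 0},
  {"travel": [0, 0, -0.2], "delta_rot": [0, 0, 0], "fingers": 0},
  {"travel": [0, 0, 0], "delta_rot": [0, 0, 0], "fingers": 0},
])

```text
clock: 5.85
tcp_pos: [0.4356, -0.3188, 0.0065]
orientation: [0.0, -0.049, 0.999, 0.0]
wrist_force: [-0.6, -0.1, -0.8]
finger_gap: 0.0431
grip_force: 0.0
```

>>> carry_out([
  {"travel": [0, 0, -0.1], "delta_rot": [0, 0, 0], "fingers": 0.5},
  {"travel": [0, 0, 0], "delta_rot": [0, 0, 0], "fingers": 1},
  {"travel": [0, 0, 0], "delta_rot": [0, 0, 0], "fingers": 1},
  {"travel": [0, 0, 0], "delta_rot": [0, 0, 0], "fingers": 1},
  {"travel": [0, 0, 0], "delta_rot": [0, 0, 0], "fingers": 1},
], squeeze=80)

```text
clock: 6.48
tcp_pos: [0.4356, -0.3186, 0.0045]
orientation: [0.0, -0.049, 0.999, 0.0]
wrist_force: [-0.8, 3.2, 6.1]
finger_gap: 0.0101
grip_force: 80.6
```

>>> carry_out([
  {"travel": [0, 0, 0.4], "delta_rot": [0, 0, 0], "fingers": 1},
  {"travel": [0, 0, 0.8], "delta_rot": [0, 0, 0], "fingers": 1},
  {"travel": [0, 0, 0.8], "delta_rot": [0, 0, 0], "fingers": 1},
  {"travel": [0, 0, 0], "delta_rot": [0, 0, 0], "fingers": 1},
])

```text
clock: 6.98
tcp_pos: [0.4363, -0.3203, 0.0553]
orientation: [0.001, -0.049, 0.999, -0.001]
wrist_force: [0.1, -0.1, -3.9]
finger_gap: 0.01
grip_force: 79.3
```

>>> carry_out([
  {"travel": [0.14, 0.96, 0.9], "delta_rot": [0, 0, -0.57], "fingers": 1},
  {"travel": [0.14, 0.96, 0.9], "delta_rot": [0, 0, -0.57], "fingers": 1},
  {"travel": [0.14, 0.96, 0.9], "delta_rot": [0, 0, -0.57], "fingers": 1},
  {"travel": [0.14, 0.96, 0.9], "delta_rot": [0, 0, -0.57], "fingers": 1},
  {"travel": [0.14, 0.96, 0], "delta_rot": [0, 0, -0.57], "fingers": 1},
])

```text
clock: 7.6
tcp_pos: [0.4537, -0.1989, 0.1448]
orientation: [0.001, 0.094, 0.996, -0.001]
wrist_force: [-0.2, 0.3, -3.5]
finger_gap: 0.0095
grip_force: 79.4
```

>>> carry_out([
  {"travel": [0.14, 0.96, 0], "delta_rot": [0, 0, -0.57], "fingers": 1},
  {"travel": [0.14, 0.96, 0], "delta_rot": [0, 0, -0.57], "fingers": 1},
  {"travel": [0.14, 0.96, 0], "delta_rot": [0, 0, -0.57], "fingers": 1},
  {"travel": [0.14, 0.96, 0], "delta_rot": [0, 0, -0.57], "fingers": 1},
  {"travel": [0.14, 0.96, 0], "delta_rot": [0, 0, -0.57], "fingers": 1},
])

```text
clock: 8.22
tcp_pos: [0.4698, -0.0782, 0.1427]
orientation: [-0.001, 0.235, 0.972, -0.0]
wrist_force: [0.2, 1.1, -3.4]
finger_gap: 0.01
grip_force: 79.4
```

>>> carry_out([
  {"travel": [0.14, 0.96, 0], "delta_rot": [0, 0, -0.57], "fingers": 1},
  {"travel": [0.14, 0.96, 0], "delta_rot": [0, 0, -0.57], "fingers": 1},
  {"travel": [0.14, 0.96, 0], "delta_rot": [0, 0, -0.57], "fingers": 1},
  {"travel": [0.14, 0.96, 0], "delta_rot": [0, 0, -0.57], "fingers": 1},
  {"travel": [0.14, 0.96, 0], "delta_rot": [0, 0, -0.57], "fingers": 1},
])

```text
clock: 8.85
tcp_pos: [0.4873, 0.0417, 0.1427]
orientation: [-0.001, 0.37, 0.929, -0.0]
wrist_force: [0.7, 0.5, -4.2]
finger_gap: 0.0099
grip_force: 79.4
```

>>> carry_out([
  {"travel": [0.14, 0.96, 0], "delta_rot": [0, 0, -0.57], "fingers": 1},
  {"travel": [0.14, 0.8, 0], "delta_rot": [0, 0, -0.57], "fingers": 1},
  {"travel": [0, 0, 0], "delta_rot": [0, 0, 0], "fingers": 1},
  {"travel": [0, 0, 0], "delta_rot": [0, 0, 0], "fingers": 1},
])

```text
clock: 9.35
tcp_pos: [0.4943, 0.0846, 0.1431]
orientation: [-0.001, 0.421, 0.907, -0.001]
wrist_force: [-0.1, -0.0, -4.1]
finger_gap: 0.0101
grip_force: 79.5
```

Run:
```python
from h import *
o=[]
for n in("top","side"):
    c=env.read_camera(n); np.save(n+"2.npy",c,allow_pickle=True); o.append(cv2.resize(rect(c,.16,.34,.64,-.05,.25,1300),(395,395)))
cv2.imwrite("pics/c.png",(np.hstack(o)*1.6).clip(0,255).astype(np.uint8))
```

```text
(no output)
```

View pics/c.png

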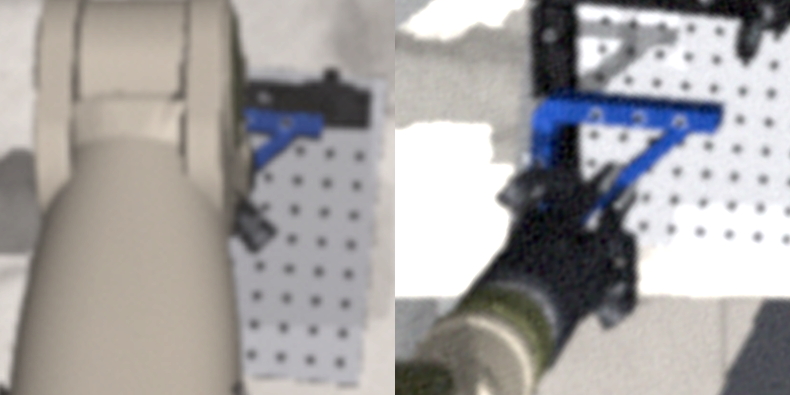

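Run:
```python
from m import *
c=np.load("side2.npy",allow_pickle=True).item(); win=(.44,.64,-.05,.20)
for z in(.1386,.1586):
    r=np.ascontiguousarray(rect(c,z,*win,S)); hsv=cv2.cvtColor(r,cv2.COLOR_BGR2HSV)
    m=cv2.morphologyEx(cv2.inRange(hsv,(95,90,25),(135,255,255)),cv2.MORPH_CLOSE,np.ones((15,15)))
    q=max(cv2.findContours(m,cv2.RETR_EXTERNAL,cv2.CHAIN_APPROX_NONE)[0],key=cv2.contourArea)
    w=lab(win,q[:,0].astype(float)).astype(np.float32)
    print(z,"bbox",w.min(0),w.max(0)); print(cv2.approxPolyDP(cv2.convexHull(w[:,None]),2.5,True)[:,0].round(1).tolist())
    ys=np.arange(10,105,2); e=np.array([(y,w[abs(w[:,1]-y)<.5,0].max()) for y in ys]); p=np.polyfit(*e.T,1); e=e[abs(np.polyval(p,e[:,0])-e[:,1])<1]; p=np.polyfit(*e.T,1)
    print("far edge x= %.1f at y=50, yaw %.2f"%(np.polyval(p,50),-np.degrees(np.arctan(p[0]))))
    f=c["color"]
```

```text
0.1386 bbox [455.16666    9.166667] [565.5 157.5]
[[498.79998779296875, 157.5], [455.20001220703125, 119.19999694824219], [528.5, 15.199999809265137], [537.5, 9.800000190734863], [546.7999877929688, 9.800000190734863], [563.7999877929688, 135.1999969482422], [558.5, 144.5], [541.7999877929688, 156.1999969482422]]
far edge x= 552.3 at y=50, yaw -4.91
0.1586 bbox [467.83334   2.5    ] [575.1667 147.5   ]
[[510.20001220703125, 147.5], [467.79998779296875, 109.19999694824219], [538.7999877929688, 8.5], [548.2000122070312, 2.799999952316284], [556.7999877929688, 2.799999952316284], [575.2000122070312, 119.5], [573.2000122070312, 127.5], [552.5, 146.1999969482422]]
far edge x= 563.1 at y=50, yaw -5.43
```

>>> carry_out([
  {"travel": [0, 0.1, -1], "delta_rot": [0, 0, -0.08], "fingers": 1},
  {"travel": [0, 0, -1], "delta_rot": [0, 0, 0], "fingers": 1},
  {"travel": [0, 0, -1], "delta_rot": [0, 0, 0], "fingers": 1},
  {"travel": [0, 0, -1], "delta_rot": [0, 0, 0], "fingers": 1},
  {"travel": [0, 0, -0.5], "delta_rot": [0, 0, 0], "fingers": 1},
])

```text
clock: 10.07
tcp_pos: [0.4939, 0.0868, 0.0301]
orientation: [-0.001, 0.426, 0.905, -0.0]
wrist_force: [-0.1, 0.4, -3.7]
finger_gap: 0.0096
grip_force: 79.4
```

>>> carry_out([
  {"travel": [0, 0, -0.2], "delta_rot": [0, 0, 0], "fingers": 1},
  {"travel": [0, 0, 0], "delta_rot": [0, 0, 0], "fingers": 1},
])

```text
clock: 10.32
tcp_pos: [0.4952, 0.0873, 0.0267]
orientation: [0.0, 0.426, 0.905, 0.0]
wrist_force: [-0.4, -0.3, -3.9]
finger_gap: 0.0102
grip_force: 79.4
```

>>> carry_out([
  {"travel": [0, 0, -0.1], "delta_rot": [0, 0, 0], "fingers": 1},
  {"travel": [0, 0, 0], "delta_rot": [0, 0, 0], "fingers": 1},
])

```text
clock: 10.58
tcp_pos: [0.4953, 0.0875, 0.0243]
orientation: [0.0, 0.425, 0.905, 0.0]
wrist_force: [-0.5, -0.4, -3.7]
finger_gap: 0.0099
grip_force: 79.5
```

>>> carry_out([
  {"travel": [0, 0, -0.1], "delta_rot": [0, 0, 0], "fingers": 1},
  {"travel": [0, 0, -0.1], "delta_rot": [0, 0, 0], "fingers": 1},
  {"travel": [0, 0, 0], "delta_rot": [0, 0, 0], "fingers": 1},
])

```text
clock: 10.95
tcp_pos: [0.4946, 0.0875, 0.0185]
orientation: [-0.0, 0.425, 0.905, -0.0]
wrist_force: [-0.1, -0.8, -3.7]
finger_gap: 0.0098
grip_force: 79.5
```

>>> carry_out([
  {"travel": [0, 0, -0.06], "delta_rot": [0, 0, 0], "fingers": 1},
  {"travel": [0, 0, 0], "delta_rot": [0, 0, 0], "fingers": 1},
])

```text
clock: 11.2
tcp_pos: [0.495, 0.0875, 0.0175]
orientation: [0.0, 0.425, 0.905, 0.0]
wrist_force: [-0.9, -0.6, -1.9]
finger_gap: 0.0099
grip_force: 79.7
```

>>> carry_out([
  {"travel": [0, 0, -0.04], "delta_rot": [0, 0, 0], "fingers": 1},
  {"travel": [0, 0, 0], "delta_rot": [0, 0, 0], "fingers": 1},
])

```text
clock: 11.45
tcp_pos: [0.4949, 0.0875, 0.0174]
orientation: [0.0, 0.425, 0.905, 0.0]
wrist_force: [-3.2, -0.3, 8.9]
finger_gap: 0.0099
grip_force: 81.1
```

>>> carry_out([
  {"travel": [0, 0, 0.02], "delta_rot": [0, 0, 0], "fingers": 1},
  {"travel": [0.12, -0.011, 0], "delta_rot": [0, 0, 0], "fingers": 1},
  {"travel": [0.12, -0.011, 0], "delta_rot": [0, 0, 0], "fingers": 1},
  {"travel": [0.12, -0.011, 0], "delta_rot": [0, 0, 0], "fingers": 1},
  {"travel": [0.1, -0.01, 0], "delta_rot": [0, 0, 0], "fingers": 1},
])

```text
clock: 12.08
tcp_pos: [0.4999, 0.0872, 0.0174]
orientation: [-0.005, 0.425, 0.905, -0.002]
wrist_force: [-11.8, 0.6, 14.2]
finger_gap: 0.0098
grip_force: 81.9
```

>>> carry_out([
  {"travel": [0.04, -0.004, 0], "delta_rot": [0, 0, 0], "fingers": 1},
  {"travel": [0.04, -0.004, 0], "delta_rot": [0, 0, 0], "fingers": 1},
  {"travel": [0, 0, 0], "delta_rot": [0, 0, 0], "fingers": 1},
])

```text
clock: 12.45
tcp_pos: [0.5048, 0.0868, 0.0174]
orientation: [-0.003, 0.425, 0.905, -0.001]
wrist_force: [-12.3, 0.9, 16.6]
finger_gap: 0.0097
grip_force: 82.2
```

>>> carry_out([
  {"travel": [0, 0, 0.04], "delta_rot": [0, 0, 0], "fingers": 1},
  {"travel": [0, 0, 0], "delta_rot": [0, 0, 0], "fingers": 1},
])

```text
clock: 12.7
tcp_pos: [0.5088, 0.0862, 0.0176]
orientation: [0.0, 0.425, 0.905, 0.0]
wrist_force: [-0.2, -0.4, -3.6]
finger_gap: 0.0098
grip_force: 79.6
```

>>> carry_out([
  {"travel": [0.04, -0.004, 0], "delta_rot": [0, 0, 0], "fingers": 1},
  {"travel": [0, 0, 0], "delta_rot": [0, 0, 0], "fingers": 1},
])

```text
clock: 12.95
tcp_pos: [0.5096, 0.0861, 0.0176]
orientation: [-0.0, 0.425, 0.905, 0.0]
wrist_force: [0.3, 0.4, -2.8]
finger_gap: 0.0096
grip_force: 79.5
```

>>> carry_out([
  {"travel": [0.013, 0.14, 0], "delta_rot": [0, 0, 0], "fingers": 1},
  {"travel": [0.013, 0.14, 0], "delta_rot": [0, 0, 0], "fingers": 1},
  {"travel": [0.013, 0.14, 0], "delta_rot": [0, 0, 0], "fingers": 1},
  {"travel": [0.013, 0.14, 0], "delta_rot": [0, 0, 0], "fingers": 1},
  {"travel": [0, 0, 0], "delta_rot": [0, 0, 0], "fingers": 1},
])

```text
clock: 13.58
tcp_pos: [0.5107, 0.1005, 0.0178]
orientation: [0.0, 0.425, 0.905, 0.0]
wrist_force: [0.2, -0.4, -4.0]
finger_gap: 0.0098
grip_force: 79.5
```

>>> carry_out([
  {"travel": [0.04, -0.004, 0], "delta_rot": [0, 0, 0], "fingers": 1},
  {"travel": [0, 0, 0], "delta_rot": [0, 0, 0], "fingers": 1},
])

```text
clock: 13.82
tcp_pos: [0.5118, 0.1, 0.0179]
orientation: [0.0, 0.425, 0.905, 0.0]
wrist_force: [0.4, -0.3, -3.6]
finger_gap: 0.0099
grip_force: 79.5
```

>>> carry_out([
  {"travel": [0.04, -0.004, 0], "delta_rot": [0, 0, 0], "fingers": 1},
  {"travel": [0, 0, 0], "delta_rot": [0, 0, 0], "fingers": 1},
])

```text
clock: 14.08
tcp_pos: [0.5124, 0.0999, 0.0177]
orientation: [-0.0, 0.425, 0.905, -0.0]
wrist_force: [-0.7, 1.2, -2.8]
finger_gap: 0.0101
grip_force: 79.5
```

>>> carry_out([
  {"travel": [0.04, -0.004, 0], "delta_rot": [0, 0, 0], "fingers": 1},
  {"travel": [0, 0, 0], "delta_rot": [0, 0, 0], "fingers": 1},
])

```text
clock: 14.32
tcp_pos: [0.5124, 0.0999, 0.0176]
orientation: [-0.001, 0.425, 0.905, -0.0]
wrist_force: [-5.8, 1.1, -1.2]
finger_gap: 0.0098
grip_force: 79.8
```

>>> carry_out([
  {"travel": [0.04, -0.004, 0], "delta_rot": [0, 0, 0], "fingers": 1},
  {"travel": [0, 0, 0], "delta_rot": [0, 0, 0], "fingers": 1},
])

```text
clock: 14.58
tcp_pos: [0.5125, 0.0999, 0.0176]
orientation: [-0.002, 0.425, 0.905, -0.001]
wrist_force: [-8.4, 0.3, 1.5]
finger_gap: 0.01
grip_force: 80.2
```

Run:
```python
from workcell import env
s=env.get_state(); print(s["wrist_force"],s["ft_torque"],s["tcp_pos"],s["orientation"])
```

```text
[-8.37436274  0.31869764  1.48484164] [ 0.09479562  1.5095677  -0.09967693] [0.51245861 0.09994275 0.01758045] [-1.77080968e-03  4.25274075e-01  9.05062651e-01 -6.49643175e-04]
```

>>> carry_out([
  {"travel": [0.05, -0.005, 0], "delta_rot": [0, 0, 0], "fingers": 1},
  {"travel": [0.007, 0.08, 0], "delta_rot": [0, 0, 0], "fingers": 1},
  {"travel": [0.007, 0.08, 0], "delta_rot": [0, 0, 0], "fingers": 1},
  {"travel": [0.007, 0.08, 0], "delta_rot": [0, 0, 0], "fingers": 1},
  {"travel": [0.007, 0.08, 0], "delta_rot": [0, 0, 0], "fingers": 1},
])

```text
clock: 15.2
tcp_pos: [0.5128, 0.1038, 0.0175]
orientation: [-0.001, 0.426, 0.905, -0.005]
wrist_force: [-11.6, -14.8, 5.9]
finger_gap: 0.0099
grip_force: 80.9
```

>>> carry_out([
  {"travel": [0.007, 0.08, 0], "delta_rot": [0, 0, 0], "fingers": 1},
  {"travel": [0.007, 0.08, 0], "delta_rot": [0, 0, 0], "fingers": 1},
  {"travel": [0, 0, 0], "delta_rot": [0, 0, 0], "fingers": 1},
])

```text
clock: 15.58
tcp_pos: [0.5132, 0.108, 0.0174]
orientation: [-0.001, 0.426, 0.905, -0.005]
wrist_force: [-12.1, -13.7, 5.8]
finger_gap: 0.0097
grip_force: 80.8
```

Run:
```python
from workcell import env
s=env.get_state(); print(s["wrist_force"],s["ft_torque"],s["tcp_pos"],s["orientation"])
```

```text
[-12.13608719 -13.66296759   5.79665436] [-2.4760182   2.1770419   0.04350563] [0.51321221 0.10798992 0.01743264] [-0.00132554  0.42632251  0.90455666 -0.00496072]
```

>>> carry_out([
  {"travel": [0.007, 0.08, 0.01], "delta_rot": [0, 0, 0], "fingers": 1},
  {"travel": [0.007, 0.08, 0], "delta_rot": [0, 0, 0], "fingers": 1},
  {"travel": [0, 0, 0], "delta_rot": [0, 0, 0], "fingers": 1},
])

```text
clock: 15.95
tcp_pos: [0.5136, 0.1126, 0.0174]
orientation: [-0.002, 0.426, 0.905, -0.004]
wrist_force: [-10.4, -10.9, 4.5]
finger_gap: 0.01
grip_force: 80.5
```

>>> carry_out([
  {"travel": [0.007, 0.08, 0], "delta_rot": [0, 0, 0], "fingers": 1},
  {"travel": [0, 0, 0], "delta_rot": [0, 0, 0], "fingers": 1},
])

```text
clock: 16.2
tcp_pos: [0.5138, 0.1141, 0.0175]
orientation: [-0.001, 0.426, 0.905, -0.005]
wrist_force: [-11.0, -12.3, 3.4]
finger_gap: 0.0096
grip_force: 80.6
```

>>> carry_out([
  {"travel": [0.004, 0.04, 0], "delta_rot": [0, 0, 0], "fingers": 1},
  {"travel": [0, 0, 0], "delta_rot": [0, 0, 0], "fingers": 1},
])

```text
clock: 16.45
tcp_pos: [0.5138, 0.1141, 0.0174]
orientation: [-0.001, 0.427, 0.904, -0.006]
wrist_force: [-11.5, -15.9, 4.4]
finger_gap: 0.0099
grip_force: 80.6
```

Run:
```python
from workcell import env
s=env.get_state(); print(s["wrist_force"],s["ft_torque"],s["tcp_pos"],s["orientation"])
```

```text
[-11.46525954 -15.92722798   4.35785389] [-2.98872024  2.03655281  0.06813533] [0.51379948 0.11409958 0.01744312] [-0.00104701  0.42656584  0.90443723 -0.00581192]
```

>>> carry_out([
  {"travel": [0.04, -0.004, 0], "delta_rot": [0, 0, 0], "fingers": 1},
  {"travel": [0.004, 0.04, 0], "delta_rot": [0, 0, 0], "fingers": 1},
  {"travel": [0, 0, 0], "delta_rot": [0, 0, 0], "fingers": 1},
])

```text
clock: 16.82
tcp_pos: [0.5138, 0.1141, 0.0174]
orientation: [-0.001, 0.427, 0.904, -0.007]
wrist_force: [-14.1, -19.1, 8.0]
finger_gap: 0.0098
grip_force: 81.1
```

>>> carry_out([
  {"travel": [0.04, 0, 0], "delta_rot": [0, 0, 0], "fingers": 1},
  {"travel": [0.004, 0.04, 0], "delta_rot": [0, 0, 0], "fingers": 1},
  {"travel": [0, 0, 0], "delta_rot": [0, 0, 0], "fingers": 1},
])

```text
clock: 17.2
tcp_pos: [0.5138, 0.1141, 0.0174]
orientation: [-0.002, 0.427, 0.904, -0.008]
wrist_force: [-16.6, -22.5, 10.9]
finger_gap: 0.01
grip_force: 81.6
```

Run:
```python
from m import *
s=env.get_state(); print(s["wrist_force"],s["ft_torque"],s["tcp_pos"],s["orientation"])
c=env.read_camera("side"); np.save("side3.npy",c,allow_pickle=True); t=env.read_camera("top"); np.save("top3.npy",t,allow_pickle=True)
a=cv2.resize(rect(c,.033,.40,.62,0.02,.24,1800),(395,395)); b=cv2.resize(rect(t,.033,.40,.62,0.02,.24,1800),(395,395))
cv2.imwrite("pics/s3.png",(np.hstack([a,b])*1.8).clip(0,255).astype(np.uint8))
```

```text
[-16.57068214 -22.48601451  10.85396867] [-4.24154275  3.15938095  0.07525405] [0.51382969 0.11413242 0.01743548] [-0.00191318  0.42702327  0.9041995  -0.00841018]
```

View pics/s3.png

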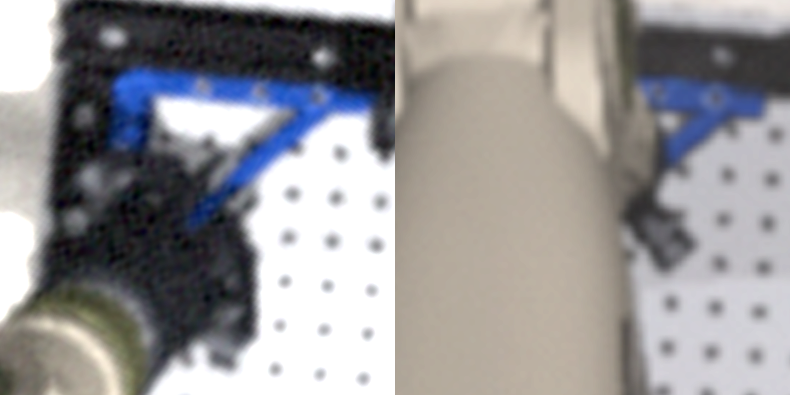

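The square looks seated in the corner, with its far leg along the fixed rail and the swing rail parallel to its grid. To verify, I'll relieve the vertical load, press a little more in y, and measure the rail's outer edge angle.

>>> carry_out([
  {"travel": [0, 0, 0.03], "delta_rot": [0, 0, 0], "fingers": 1},
  {"travel": [0.002, 0.02, 0], "delta_rot": [0, 0, 0], "fingers": 1},
  {"travel": [0, 0, 0], "delta_rot": [0, 0, 0], "fingers": 1},
  {"travel": [0, 0, 0], "delta_rot": [0, 0, 0], "fingers": 1},
])

```text
clock: 17.8
tcp_pos: [0.5138, 0.1142, 0.0175]
orientation: [-0.002, 0.427, 0.904, -0.009]
wrist_force: [-14.8, -22.9, 6.2]
finger_gap: 0.0099
grip_force: 80.9
```

```bash
cat > ang.py <<'E'
from m import *
def sub(c,z,th,cen,sw,ts,n):
    """outer-edge (dark->bright going outward) per t; board frame"""
    R=np.array([[np.cos(th),-np.sin(th)],[np.sin(th),np.cos(th)]]); T=np.linalg.inv(c["world_from_camera"]); g=cv2.cvtColor(c["color"],cv2.COLOR_RGB2GRAY); o=[]
    for t in ts:
        P=np.c_[0*n+t,n] if sw else np.c_[n,0*n+t]; p=np.c_[(P@R.T+cen)/1e3,0*n+z,0*n+1]@T.T
        v=cv2.remap(g,(c["fx"]*p[:,0]/-p[:,2]+c["cx"]).astype(np.float32)[None],(c["fy"]*p[:,1]/p[:,2]+c["cy"]).astype(np.float32)[None],cv2.INTER_LINEAR)[0].astype(float)
        d=np.gradient(cv2.GaussianBlur(v[None],(0,0),3)[0]); i=np.argmax(d); o.append((t,n[i]))
    o=np.array(o); p=np.polyfit(*o.T,1)
    for _ in range(4):
        k=abs(np.polyval(p,o[:,0])-o[:,1])<2; p=np.polyfit(*o[k].T,1)
    return p,k.sum(),len(o)
th=np.radians(-5.32); R=np.array([[np.cos(th),-np.sin(th)],[np.sin(th),np.cos(th)]]); cen=R@[480.1,142.5]
E
python3 - <<'E'
from ang import *
s=env.get_state(); print(s["wrist_force"],s["ft_torque"],s["tcp_pos"],s["orientation"])
now=env.read_camera("side"); old=np.load("side.npy",allow_pickle=True).item()
for nm,c in(("before",old),("now",now)):
    p,k,n=sub(c,.038,th,cen,True,np.arange(-30,60,2),np.arange(98,140,.5)); print(nm,"swing outer slope %.4f at0 %.1f"%tuple(p),k,n)
# fixed rail: bright->dark going outward on inner edge == dark->bright going inward
    p,k,n=sub(c,.038,th,cen,False,np.arange(-60,70,2),np.arange(140,98,-.5)[::-1]); print("  fixed outer slope %.4f (expect 0) at0 %.1f"%tuple(p),k,n)
E
```

```text
[-14.75697465 -22.94976985   6.18895559] [-4.49124851  2.69926704  0.13465517] [0.51381315 0.11416264 0.01746934] [-0.00194418  0.42719402  0.90411442 -0.00886582]
before swing outer slope 0.0839 at0 109.4 35 45
  fixed outer slope -0.0006 (expect 0) at0 124.8 65 65
now swing outer slope -0.0924 at0 118.0 28 45
  fixed outer slope 0.0025 (expect 0) at0 124.8 65 65
```

Run:
```python
from ang import *
o=[]
for c in(np.load("side.npy",allow_pickle=True).item(),env.read_camera("side")):
    T=np.linalg.inv(c["world_from_camera"]); X,Y=np.meshgrid(130-np.arange(600)/2.6,150-np.arange(395)/3.4,indexing="ij")
    W=np.stack([X,Y],-1)@R.T+cen; p=np.concatenate([W/1e3,np.full(X.shape+(1,),.038),np.ones(X.shape+(1,))],-1)@T.T
    im=cv2.remap(c["color"],(c["fx"]*p[...,0]/-p[...,2]+c["cx"]).astype(np.float32),(c["fy"]*p[...,1]/p[...,2]+c["cy"]).astype(np.float32),cv2.INTER_CUBIC)[:,:,::-1]
    o.append((np.sqrt(im/255.)*255).astype(np.uint8))
im=np.hstack(o)
for q in(115,85): cv2.line(im,(int((150-q)*3.4),0),(int((150-q)*3.4),600),(0,0,255),1);cv2.line(im,(395+int((150-q)*3.4),0),(395+int((150-q)*3.4),600),(0,0,255),1)
cv2.imwrite("pics/z.png",im)
```

```text
(no output)
```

View pics/z.png

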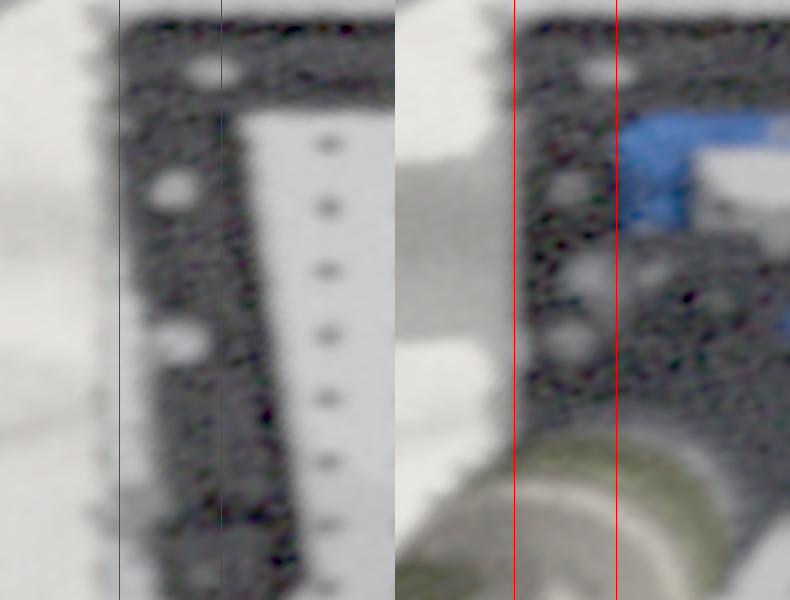

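The zoom shows the swing rail leaning before. Now it runs parallel to the board's line, with the square's left leg against it. One last numeric check covers both edges.

Run:
```python
from ang import *
def prof(c,z,sw,t,n):
    T=np.linalg.inv(c["world_from_camera"]); P=np.c_[0*n+t,n] if sw else np.c_[n,0*n+t]; p=np.c_[(P@R.T+cen)/1e3,0*n+z,0*n+1]@T.T
    return cv2.remap(c["color"],(c["fx"]*p[:,0]/-p[:,2]+c["cx"]).astype(np.float32)[None],(c["fy"]*p[:,1]/p[:,2]+c["cy"]).astype(np.float32)[None],cv2.INTER_LINEAR)[0].astype(float)
def fit(o):
    o=np.array(o); p=np.polyfit(*o.T,1)
    for _ in range(4):
        k=abs(np.polyval(p,o[:,0])-o[:,1])<1.2; p=np.polyfit(*o[k].T,1)
    return "slope %.4f at0 %.2f n %d/%d"%(*p,k.sum(),len(o))
now=env.read_camera("side"); old=np.load("side.npy",allow_pickle=True).item()
n=np.arange(95,135,.25)
for nm,c in(("before",old),("now",now)):
    o=[]
    for t in np.arange(-25,45,1.5):
        g=prof(c,.038,True,t,n).mean(1); i=np.where(g>45)[0]; i=i[i>20]
        if len(i): o.append((t,n[i[0]]))
    print(nm,"swing outer",fit(o))
n=np.arange(50,84,.25); o=[]
for t in np.arange(-45,45,1.5):
    v=prof(now,.033,False,t,n); b=v[:,2]-v[:,0]; i=np.where(b>.5*b.max())[0]; o.append((t,n[i[0]]))
print("leg inner edge",fit(o)); print(np.array(o)[::4].tolist())
s=env.get_state(); print(s["wrist_force"],s["tcp_pos"])
```

```text
before swing outer slope 0.1919 at0 103.58 n 25/47
now swing outer slope 0.0535 at0 112.20 n 29/47
leg inner edge slope -1.0004 at0 33.69 n 14/60
[[-45.0, 70.25], [-39.0, 70.25], [-33.0, 67.0], [-27.0, 61.5], [-21.0, 54.75], [-15.0, 50.0], [-9.0, 50.0], [-3.0, 50.0], [3.0, 69.0], [9.0, 69.25], [15.0, 70.75], [21.0, 70.75], [27.0, 70.75], [33.0, 69.0], [39.0, 69.25]]
[-14.48559642 -24.87862053   5.76619848] [0.51379257 0.11416065 0.01745145]
```

Run:
```python
from ang import *
now=env.read_camera("side"); old=np.load("side.npy",allow_pickle=True).item()
for nm,c,lo,hi in(("before",old,98,119),("now",now,108,122)):
    T=np.linalg.inv(c["world_from_camera"]); g=cv2.GaussianBlur(cv2.cvtColor(c["color"],cv2.COLOR_RGB2GRAY),(0,0),.8).astype(np.float32); n=np.arange(lo,hi,.25); o=[]
    for t in np.arange(-28,40,2):
        p=np.c_[(np.c_[0*n+t,n]@R.T+cen)/1e3,0*n+.038,0*n+1]@T.T
        v=cv2.remap(g,(c["fx"]*p[:,0]/-p[:,2]+c["cx"]).astype(np.float32)[None],(c["fy"]*p[:,1]/p[:,2]+c["cy"]).astype(np.float32)[None],cv2.INTER_LINEAR)[0]
        d=np.clip(np.gradient(v),0,None)**2; o.append((t,n[np.argmax(d)]))
    o=np.array(o); print(nm,cv2.fitLine(o.astype(np.float32),cv2.DIST_HUBER,0,.01,.01).ravel().round(3),o[::3].tolist())
```

```text
before [9.960e-01 9.000e-02 1.780e+01 1.111e+02] [[-28.0, 107.0], [-22.0, 107.5], [-16.0, 107.5], [-10.0, 110.25], [-4.0, 110.25], [2.0, 110.25], [8.0, 108.0], [14.0, 110.25], [20.0, 111.25], [26.0, 112.75], [32.0, 113.0], [38.0, 113.25]]
now [ 9.94000e-01 -1.09000e-01  7.00000e+00  1.16675e+02] [[-28.0, 120.75], [-22.0, 121.75], [-16.0, 121.75], [-10.0, 120.25], [-4.0, 113.5], [2.0, 113.5], [8.0, 114.25], [14.0, 114.5], [20.0, 114.25], [26.0, 114.0], [32.0, 114.0], [38.0, 114.5]]
```

Brace slope in the board frame is −1.000, so the square is aligned, and y is at a hard stop. The tool leans about 1° under load, so I'll trim it vertical and balance the push.

>>> carry_out([
  {"travel": [0.02, 0, 0], "delta_rot": [0.07, -0.05, 0], "fingers": 1},
  {"travel": [0.02, 0, 0], "delta_rot": [0, 0, 0], "fingers": 1},
  {"travel": [0, 0, 0], "delta_rot": [0, 0, 0], "fingers": 1},
])

```text
clock: 18.38
tcp_pos: [0.5138, 0.1142, 0.0174]
orientation: [-0.002, 0.427, 0.904, -0.005]
wrist_force: [-17.0, -23.1, 8.6]
finger_gap: 0.0097
grip_force: 81.3
```

```bash
cat > st.py <<'E'
from workcell import env
import numpy as np
from scipy.spatial.transform import Rotation as Ro
s=env.get_state(); q=s["orientation"]; r=Ro.from_quat([*q[1:],q[0]]).as_matrix()
print("F",s["wrist_force"].round(1),"M",s["ft_torque"].round(2),"tcp",(s["tcp_pos"]*1e3).round(2),"toolz",r[:,2].round(4),"tooly deg",np.degrees(np.arctan2(r[1,1],r[0,1])).round(2),s["clock"])
E
python3 st.py
```

```text
F [-17.  -23.1   8.6] M [-4.58  3.24  0.12] tcp [513.81 114.17  17.42] toolz [-0.0078 -0.0074 -0.9999] tooly deg 39.42 18.375
```

>>> carry_out([
  {"travel": [0.02, 0, 0.005], "delta_rot": [0.07, -0.08, 0], "fingers": 1},
  {"travel": [0, 0, 0], "delta_rot": [0, 0, 0], "fingers": 1},
  {"travel": [0, 0, 0], "delta_rot": [0, 0, 0], "fingers": 1},
  {"travel": [0, 0, 0], "delta_rot": [0, 0, 0], "fingers": 1},
])

```text
clock: 18.88
tcp_pos: [0.5139, 0.1142, 0.0174]
orientation: [-0.0, 0.427, 0.904, -0.0]
wrist_force: [-17.7, -22.7, 11.1]
finger_gap: 0.01
grip_force: 81.5
```

```bash
python3 st.py
```

```text
F [-17.7 -22.7  11.1] M [-4.66  3.61  0.09] tcp [513.87 114.24  17.43] toolz [-5.e-04 -6.e-04 -1.e+00] tooly deg 39.43 18.875
```

>>> carry_out([
  {"travel": [0.05, 0, 0], "delta_rot": [0, 0, 0], "fingers": 1},
  {"travel": [0, 0, 0.01], "delta_rot": [0, 0, 0], "fingers": 1},
  {"travel": [0, 0, 0], "delta_rot": [0, 0, 0], "fingers": 1},
  {"travel": [0, 0, 0], "delta_rot": [0, 0, 0], "fingers": 1},
  {"travel": [0, 0, 0], "delta_rot": [0, 0, 0], "fingers": 1},
])

```text
clock: 19.5
tcp_pos: [0.5139, 0.1142, 0.0174]
orientation: [-0.001, 0.427, 0.904, -0.001]
wrist_force: [-20.2, -22.6, 10.9]
finger_gap: 0.0101
grip_force: 81.6
```

```bash
python3 st.py
python3 - <<'E'
from ang import *
now=env.read_camera("side"); T=np.linalg.inv(now["world_from_camera"])
def prof(z,P):
    p=np.c_[(P@R.T+cen)/1e3,np.full(len(P),z),np.ones(len(P))]@T.T
    return cv2.remap(now["color"],(now["fx"]*p[:,0]/-p[:,2]+now["cx"]).astype(np.float32)[None],(now["fy"]*p[:,1]/p[:,2]+now["cy"]).astype(np.float32)[None],cv2.INTER_LINEAR)[0].astype(float)
# brace: centre line of blue across x, for y in -35..-8
o=[]
n=np.arange(30,86,.25)
for t in np.arange(-32,-5,1.5):
    n2=np.arange(-t-5+0,60,.25); v=prof(.033,np.c_[n2*0+n2,0*n2+t]); b=np.clip(v[:,2]-v[:,0]-15,0,None); o.append((t,(b*n2).sum()/b.sum()))
print("brace",np.array(o)[::3].round(1).tolist())
E
```

```text
F [-20.2 -22.6  10.9] M [-4.69  4.06  0.1 ] tcp [513.85 114.23  17.43] toolz [-2.7e-03 -7.0e-04 -1.0e+00] tooly deg 39.43 19.5
brace [[-32.0, nan], [-27.5, 58.8], [-23.0, 57.4], [-18.5, 55.7], [-14.0, 53.7], [-9.5, 51.0]]<stdin>:10: RuntimeWarning: invalid value encountered in scalar divide
```

Everything is steady: about 20 N against each rail, no drift, tool vertical, and the grip held. I'm handing in.

```bash
python3 -c "
from workcell import env
print(env.hand_in())"
```

```text
the job is handed in; nothing more can be done
None
```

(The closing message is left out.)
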